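# Clamp the tray stack and peel off the top tray

## Robot

A 7-joint arm with a two-finger parallel gripper is mounted at the origin on the work surface. World frame = base frame: x ahead of the robot, y to its left, z up, the work surface at z = 0. Lengths are in m, angles in rad, forces in N, time in s.
With the tool pointing down it reaches from about 0.425 to 0.875 m from the base axis. Payload 4.7 kg.
Tool frame: the origin (TCP) lies between the finger pads, 19 mm behind the fingertips; this is the grasp point; z points along the fingers, y is the line along which they close (so a half turn about z gives the same grasp; the last joint's range is limited). The gripper opens to 87 mm and grips with 3 to 60 N. Pads are 19 mm wide; open, the fingers measure 117 mm over their backs; the gripper's body (75 mm by 190 mm) begins 51 mm behind the grasp point.
Start: joints at [1.233, 0.321, -0.07, 1.45, 0.023, 1.371, -0.057], TCP at [0.224, -0.61, 0.241] pointing down, gripper open.
Joint ranges: [-2.86, 2.86], [-0.3, 2.09], [-1.38, 1.24], [0.06, 2.45], [-1.56, 4.7], [0.09, 2.05], [-2.69, 2.69]. Speed limits (rad/s): [2.57, 2.57, 3.14, 3.14, 3.14, 3.14, 3.14].

## Interface

Orientations are given as a rotation vector (axis times angle).
In Python, from bench import ctrl gives the robot as it stands.
- The arm moves only by the tool step_arm, never from a script. Its argument "targets" is a list of rows, each a list of 7 numbers: the shift along the world's x, y, z in cm, then the turn, a rotation vector about the world's x, y, z in degrees, then the opening, from 0 (shut) to 1 (fully open). A call has exactly 5 rows; each row shifts and turns the commanded pose from where the row before left it; what a row does not reach is not made up. A row lasts 1/12 s, in which the tool goes at most 41.7 mm and 7.16 degrees, less where a joint would pass 70% of its speed; a pose out of reach is approached as far as the arm can. A call with a gripper value outside its range is refused whole. The fingers move at their own pace and stop on an object; "force" is the grip in N (left out, the last holds). Time passes only in rows, so rows that do not move let the fingers close, or fill a call up. It gives the time, the measured TCP pose, the force, the opening and the grip force at its end, in the units of the state.
- ctrl.get_state(): the state, without advancing time (a new reading comes with each control period).
- ctrl.get_image(name): name is "side" or "top"; returns (picture, depth): 420x560x3 uint8, red, green, blue; 420x560 float32, m along the optical axis (not along the pixel's ray), 0 where there is no reading.
- ctrl.camera_params(name): a dict with "intrinsics" (3x3 intrinsics, pixels), "rvec" (rotation vector, rad) and "tvec" (3), from world to camera coordinates, as OpenCV has them. Camera axes: x right, y down, z forward; pixel columns grow to the right and rows downward; lengths in m; the calibration is good to about 2 mm. A picture is of the moment at which its call begins. camera_params takes no time and is no camera call.
- ctrl.close_job(): hands the job in; it is judged then, once.
The state is a dict: "time": time; "joint_positions": joint angles; "qd": joint speeds; "joint_torque": joint torques, N m; "position": TCP position; "tool_rot": TCP orientation; "ft_force": force on the tool from outside, world axes, zero at the start; "torque": the same for the moment, N m; "grip_width": opening from 0.0 (shut) to 1.0 (fully open); "grip_force": force on a finger pad.
Only numpy, scipy, OpenCV 4.12 (cv2) and the standard library are available. Lean on these libraries where they do the work, as an engineer would, in place of code of your own. Each camera call takes 0.05 s, during which the arm holds its last target. There are 200 camera calls.

## Task

In the pottery studio, swing the hold-down clamp fully down onto the tongue of the blue trays so that they stay put. Then peel the clinging white top tray off the stack by its orange tab: raise that corner clearly first while the opposite corner still rests in the stack, and only then lift it away. Finish while still holding the white tray by its tab, still and roughly level with its open side up, centred a hand's breadth above the wooden bat of the banding wheel (do not set it down on it); leave the blue trays in their stand with the clamp down, and do not disturb the mug, the jar or the black puck.

Things in the scene. Friction and masses are not known exactly. Their poses are not given: they have to be found in the camera images.
- stand: fixed plywood plate, 190 (x) x 265 (y) x 12 mm thick, flat on the table, turned about the vertical by up to 0.4 rad; carries the tray stack and, on its +y side, the clamp. Origin: on the table, under the centre of the stack; the plate runs from y = -90 to +175 mm in its frame. 8 mm high aluminium lips keep the foot of the stack in place.
- clamp (a joint): angle of the hold-down clamp, rad: 0 = bar horizontal, its rubber foot down on the tongue of the blue trays; grows as it opens upward and away from the trays (towards the stand's +y), up to 1.5 (almost upright). Stiff hinge (0.25 N m friction): it stays where it is left. Closing, it stops against the tongue.
- clamp_pivot (a point): hinge axis of the clamp, between two steel cheeks (tops 74 mm above the table, 44 mm over both), at (20, 160, 63) mm in the stand's frame; the axis is horizontal, along the stand's x. The aluminium bar is 22 mm wide, 10 mm thick and runs 88 mm from this axis (at angle q, towards (0, -cos q, sin q) in the stand's frame).
- clamp_pad (a point): middle of the red pad near the free end of the clamp bar, on its upper (closed) or back (open) face, 78 mm from the hinge axis; the bar ends 10 mm beyond it. Push here with 4 to 6 N to close the clamp: first from the stand's +y side towards the trays, then down from above.
- stack: blue lower trays, stuck together, loose in the stand (they come along if unclamped): 180 (x) x 130 (y) x 38 mm high, 0.7 kg, axes along the stand's. Origin: centre of the underside, 12 mm above the table. Rim top at z = 38, recess 152 x 102 mm; four sprung nubs at its corners in the long walls grip the white basin, each dragging 2 to 5 N until that part has risen 10 mm.
- stack_tongue (a point): top face of the flat blue tongue (34 mm wide, sticking out 28 mm from the +y rim) on which the clamp foot presses, at (20, 79, 38) mm in the stack's frame.
- tray: white top tray, 0.14 kg: basin 140 (x) x 90 (y) x 18 mm high, open on top, round it a flat rim 180 x 130 mm, 4 mm thick, top at z = 18. Origin: centre of the basin's underside. Nested in the stack, axes along the stack's, origin 24 mm above the stack's (36 above the table), 6 mm of play. It clings: see the stack.
- tray_tab (a point): centre of the upright orange lifting tab on the white tray's (-x, +y) corner, at (-74, 51, 30) mm in the tray's frame. 30 mm long, 10 mm thick, from the rim top (z = 18) up to z = 42 mm; its length points at the diagonally far corner, -0.625 rad from the tray's x axis, so fingers close on it along the direction 0.946 rad from that axis.
- tray_far (a point): underside of the white tray's rim at the corner diagonally across from the tab, at (88, -63, 14) mm in the tray's frame.
- wheel: fixed blue banding wheel, 180 mm across, with a round wooden bat (156 mm across) on top; origin: centre of its foot on the table; total height 73 mm.
- wheel_top (a point): centre of the top face of the wooden bat, 73 mm above the table.
- mug: bystander: white ceramic mug, 80 mm across, 85 mm high; origin: centre of the underside.
- jar: bystander: green glass jar with black cap, 60 mm across, 80 mm high; origin: centre of the underside.
- puck: bystander: black round rubber puck, 76 mm across, 30 mm high; origin: centre of the underside.
Mind the look-alikes: they are no part of the job. Several things have the shape of the tray; the one meant has the colours described above. Several things have the shape of the stack; the one meant has the colours described above.

How it is judged:
By the outcome, as a careful person would: the job done as asked, in the order asked, and still so for the second after the job is handed in, while the arm keeps its last pose, push and grip.
It also fails if it takes over 56 s, if anything falls off the work surface, if the arm or the gripper's body presses on something with over 40 N, if the wrist force passes 120 N, or if a joint passes its speed limit or range.

## Working session

There is one attempt and no reset: what is moved stays moved. The work goes in short steps, Python scripts to look and compute and a tool call to move; the robot and the scene stay as the last step left them, time stands still between calls to the robot, and variables do not carry over. Pictures are saved under pics/ and viewed, at most 10 in all, crops included, and the job is handed in when it is done.

Besides the shell and the picture viewer there is one more tool, called after "Call:" as name([rows], argument=value, ...), one row to a line, values as JSON. step_arm: Moves the arm, as the interface text tells. Its arguments: {"type":"object","properties":{"targets":{"type":"array"},"force":{"type":"number"}},"required":["targets"]}

```bash
mkdir -p pics
cat > h.py <<'E'
import numpy as np, cv2
from bench import ctrl
def grab(n):
    im,d=ctrl.get_image(n); p=ctrl.camera_params(n)
    K=np.array(p["intrinsics"]);R=cv2.Rodrigues(np.array(p["rvec"],float))[0];t=np.array(p["tvec"],float).ravel()
    v,u=np.mgrid[:420,:560]
    c=np.stack([(u-K[0,2])/K[0,0]*d,(v-K[1,2])/K[1,1]*d,d],-1)
    return im,d,(c-t)@R
def save(im,f): cv2.imwrite(f,im[...,::-1])
E
python3 - <<'E'
from h import *
for n in("top","side"):
    im,d,P=grab(n); save(im,f"pics/{n}0.png"); np.savez(f"{n}0.npz",im=im,d=d,P=P)
    print(n,ctrl.camera_params(n))
print(ctrl.get_state())
E
```

```text
top {'intrinsics': array([[426.71932084,   0.        , 282.97587244],
       [  0.        , 426.71932084, 209.27913446],
       [  0.        ,   0.        ,   1.        ]]), 'rvec': array([ 2.13831404, -2.1688747 ,  0.11052035]), 'tvec': array([0.08367862, 0.49581775, 1.43667155])}
side {'intrinsics': array([[504.87061763,   0.        , 279.30336454],
       [  0.        , 504.87061763, 203.16962751],
       [  0.        ,   0.        ,   1.        ]]), 'rvec': array([ 0.98962575, -2.46818461,  1.01518231]), 'tvec': array([0.40531485, 0.24844613, 1.25505051])}
{'time': 0.1, 'joint_positions': array([ 1.23311808,  0.32173607, -0.07009996,  1.45153649,  0.022638  ,
        1.37082101, -0.05685462]), 'qd': array([ 0.00150599, -0.00021023,  0.00027979, -0.00291628,  0.00035674,
       -0.00100968, -0.00065141]), 'joint_torque': array([-2.27431974e-04, -4.92571449e+01, -4.05905563e-01, -3.13397849e+01,
       -6.41935738e-02,  3.95521824e-02,  7.63275352e-05]), 'position': array([ 0.22376179, -0.60977733,  0.24028761]), 'tool_rot': array([-3.09146067e+00, -5.49583292e-01,  6.64683440e-04]), 'ft_force': array([ 0.65758188, -0.37344689,  0.31409537]), 'torque': array([ 0.00043779, -0.02903998, -0.02692991]), 'grip_force': 0.0, 'grip_width': 1.0002875334622492}
```

View pics/top0.png

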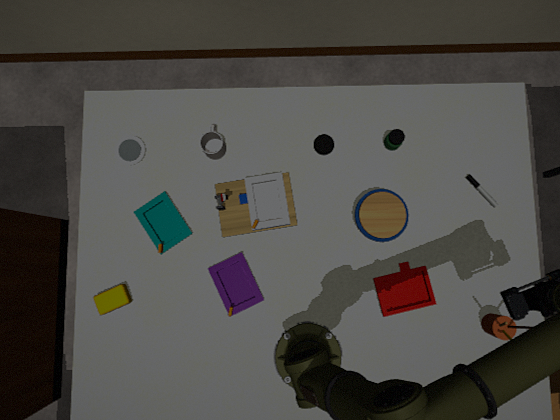

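View pics/side0.png

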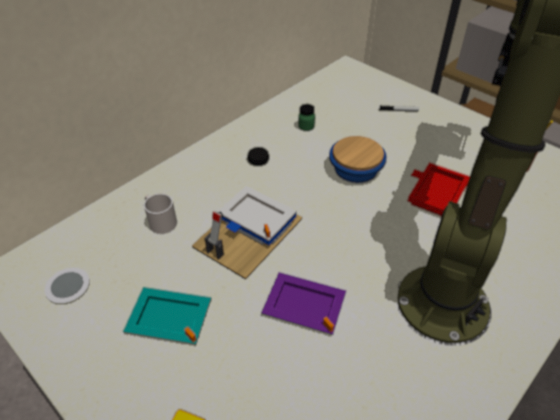

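The white tray with the orange tab sits on the plywood stand at top (269,200). The orange tab is at (255,224), the clamp at (222,198) and the wheel at (382,215). The look-alikes are teal (163,222), purple (236,283) and red (405,290). Only the stand one is a white tray on blue trays with a clamp. I'll measure it and confirm in a crop.

Run:
```python
from h import *
z=np.load("top0.npz");im,P=z["im"],z["P"]
hsv=cv2.cvtColor(im,cv2.COLOR_RGB2HSV);H,S,V=[hsv[...,i].astype(int) for i in range(3)]
v,u=np.mgrid[:420,:560]
def box(a,b,c,d): return (u>a)&(u<b)&(v>c)&(v<d)
def rep(n,m):
    q=P[m]; r=cv2.minAreaRect((q[:,:2]*1000).astype(np.float32)); print(n,m.sum(),"med",q.__class__ and np.median(q,0).round(4),"rect",np.round(r[0],1),np.round(r[1],1),round(r[2],2))
Z=P[...,2]
b=box(205,305,160,245)
rep("table",box(300,340,90,120)); 
rep("tray rim",b&(Z>.046)&(Z<.062)&(S<60)&(u>244))
rep("tray all",b&(Z>.03)&(Z<.062)&(S<60)&(u>244))
rep("plate",b&(Z>.006)&(Z<.02))
rep("tab",b&(S>120)&(Z>.06)&(H<20)&(u>240))
rep("blue tongue",b&(H>100)&(H<130)&(S>120)&(u<250))
m=b&(u<240)&(Z>.04); rep("clamp",m); print(np.c_[u[m],v[m],(P[m]*1000).round(),im[m]][::4].astype(int))
w=box(345,420,180,250); rep("bat",w&(Z>.066)&(Z<.08))
for n,bb in dict(mug=(195,235,120,162),jar=(375,412,120,160),puck=(305,340,130,160)).items(): rep(n,box(*bb)&(Z>.02))
a=cv2.resize(im[165:245,205:310],None,fx=5,fy=5,interpolation=2)
s=np.load("side0.npz")["im"][185:280,185:310]; s=cv2.resize(s,(525,400),interpolation=2)
o=np.hstack([cv2.resize(a,(400,400)),cv2.resize(s,(400,400))]); save(np.clip(o*1.8,0,255).astype(np.uint8),"pics/crop.png")
```

```text
table 1131 med [ 8.776e-01 -6.100e-02 -3.000e-04] rect [626.8 -40.8] [143.1 617.9] 85.32
tray rim 1000 med [0.5295 0.1275 0.0534] rect [525.  135.1] [181.  134.2] 8.56
tray all 1957 med [0.5264 0.131  0.0473] rect [525.  135.1] [181.1 134.2] 8.57
plate 1890 med [0.4992 0.2367 0.0113] rect [528.4 173.1] [292.6 344.9] 1.26
tab 25 med [0.445  0.1694 0.0769] rect [443.9 171.5] [ 8.6 28.5] 61.0
blue tongue 75 med [0.5324 0.2124 0.0493] rect [526.9 244.1] [33.8 90.9] 12.63
clamp 149 med [0.5208 0.2787 0.0929] rect [453.8 166.4] [330.1  82.1] 54.56
[[ 227  165  325   56 1486  106  106  104]
 [ 213  194  325   56 1486  108  110  108]
 [ 224  194  534  261  151   92   95   92]
 [ 221  195  532  271  147   80    0    0]
 [ 225  195  533  260  137   48   52   50]
 [ 214  196  541  307   71   77   78   78]
 [ 218  196  539  292   80   33   33   37]
 [ 222  196  528  268  152   81   54   53]
 [ 226  196  530  257  134    0    0    0]
 [ 214  197  537  307   73   82   82   81]
 [ 218  197  537  293   73   39   40   41]
 [ 222  197  526  268  146   75   29   26]
 [ 226  197  527  257  137    0    0
[... 691 characters left out ...]
43]
 [ 220  205  511  288   63   62   65   63]
 [ 219  206  505  289   80   38   37   41]
 [ 216  207  503  300   75   48   47   48]
 [ 220  207  502  286   75   40   39   41]
 [ 216  208  499  299   76   67   68   65]
 [ 220  208  501  288   63    4    7    2]
 [ 231  208  325   56 1486  102   86   53]
 [ 220  209  500  292   40   15   10    8]
 [ 209  240  325   56 1486  105  106  101]]
bat 1677 med [ 0.4689 -0.2513  0.0725] rect [ 469.7 -251.6] [153.6 154.8] 26.06
mug 375 med [0.7309 0.3162 0.0625] rect [541.6 219.7] [537.8  81. ] 28.52
jar 317 med [ 0.7262 -0.3026  0.0761] rect [ 548. -125.] [ 56.6 571.7] 45.37
puck 327 med [ 0.7246 -0.0662  0.029 ] rect [547.8   4.1] [ 69.7 452.8] 68.22
```

View pics/crop.png

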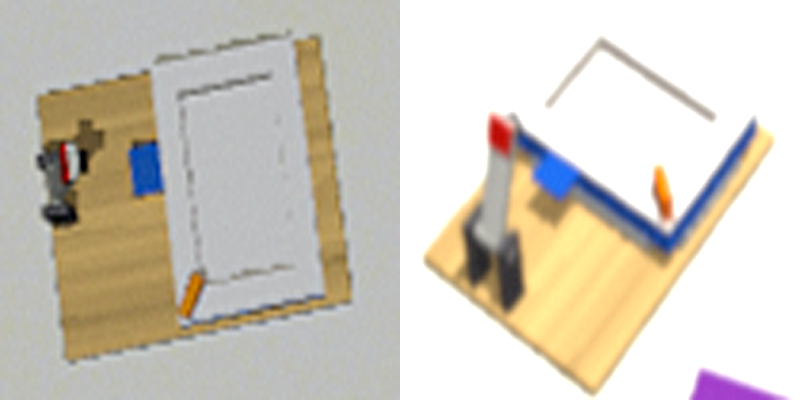

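The crop confirms it: a white tray with an orange tab, nested in blue trays on plywood, with the blue tongue and the raised clamp with its red pad. The measurements fit:
- **Rim:** 181×134 mm at z = 54 mm, yaw 8.6°.
- **Clamp:** open about 1.15 rad.
- **Bat:** z = 72.5 mm.

Next I'll move behind the clamp pad with the fingers shut.

Call:
step_arm([
  [1.5,2.4,0,0,0,2.6,0],
  [1.5,2.4,0,0,0,2.6,0],
  [1.5,2.4,0,0,0,2.6,0],
  [1.5,2.4,0,0,0,2.6,0],
  [1.5,2.4,0,0,0,2.6,0],
], force=20)

```text
time: 0.52
position: [0.2994, -0.4887, 0.2407]
tool_rot: [-3.009, -0.899, 0.0]
ft_force: [1.2, -0.2, -0.4]
grip_width: 0.712
grip_force: 0.0
```

Call:
step_arm([
  [1.5,2.4,0,0,0,2.6,0],
  [1.5,2.4,0,0,0,2.6,0],
  [1.5,2.4,0,0,0,2.6,0],
  [1.5,2.4,0,0,0,2.6,0],
  [1.5,2.4,0,0,0,2.6,0],
])

```text
time: 0.93
position: [0.3749, -0.3682, 0.2412]
tool_rot: [2.888, 1.237, -0.0]
ft_force: [0.4, -0.2, 0.5]
grip_width: 0.329
grip_force: 0.0
```

Call:
step_arm([
  [1.5,2.4,0,0,0,2.6,0],
  [1.5,2.4,0,0,0,2.6,0],
  [1.5,2.4,0,0,0,2.6,0],
  [1.5,2.4,0,0,0,2.6,0],
  [1.5,2.4,0,0,0,2.6,0],
])

```text
time: 1.35
position: [0.4497, -0.2481, 0.2412]
tool_rot: [2.729, 1.556, -0.0]
ft_force: [0.9, -0.4, -0.9]
grip_width: 0.022
grip_force: 0.0
```

Call:
step_arm([
  [0.45,3.77,0,0,0,2.6,0],
  [0.45,3.77,0,0,0,2.6,0],
  [0.45,3.77,0,0,0,2.6,0],
  [0.45,3.77,0,0,0,2.6,0],
  [0.45,3.77,0,0,0,2.6,0],
])

```text
time: 1.77
position: [0.4712, -0.0591, 0.2412]
tool_rot: [2.535, 1.854, -0.0]
ft_force: [1.6, -0.1, 0.2]
grip_width: 0.008
grip_force: 0.0
```

Call:
step_arm([
  [0.45,3.77,0,0,0,2.6,0],
  [0.45,3.77,0,0,0,2.6,0],
  [0.45,3.77,0,0,0,2.6,0],
  [0.45,3.77,0,0,0,2.6,0],
  [0.45,3.77,0,0,0,2.6,0],
])

```text
time: 2.18
position: [0.4934, 0.1293, 0.2415]
tool_rot: [2.309, 2.129, 0.0]
ft_force: [0.2, -0.0, -1.3]
grip_width: 0.007
grip_force: 0.0
```

Call:
step_arm([
  [0.45,3.77,0,0,0,2.6,0],
  [0.45,3.77,0,0,0,2.6,0],
  [0.45,3.77,0,0,0,2.6,0],
  [0.45,3.77,0,0,0,2.6,0],
  [0.45,3.77,0,0,0,2.6,0],
])

```text
time: 2.6
position: [0.516, 0.3175, 0.2412]
tool_rot: [2.054, 2.376, -0.0]
ft_force: [0.7, 0.1, 0.6]
grip_width: 0.007
grip_force: 0.0
```

Call:
step_arm([
  [0,0,-1.7,0,0,0,0],
  [0,0,-1.7,0,0,0,0],
  [0,0,-1.7,0,0,0,0],
  [0,0,-1.7,0,0,0,0],
  [0,0,-1.7,0,0,0,0],
])

```text
time: 3.02
position: [0.5157, 0.316, 0.1553]
tool_rot: [-2.056, -2.375, 0.0]
ft_force: [0.2, -0.4, -0.3]
grip_width: 0.004
grip_force: 0.0
```

Call:
step_arm([
  [0.1,-0.63,0,0,0,0,0],
  [0.1,-0.63,0,0,0,0,0],
  [0.1,-0.63,0,0,0,0,0],
  [0.1,-0.63,0,0,0,0,0],
  [0.1,-0.63,0,0,0,0,0],
])

```text
time: 3.43
position: [0.5223, 0.2831, 0.1576]
tool_rot: [2.058, 2.372, 0.003]
ft_force: [-0.0, -0.6, 0.9]
grip_width: 0.003
grip_force: 0.0
```

Call:
step_arm([
  [0.06,-0.4,0,0,0,0,0],
  [0.06,-0.4,0,0,0,0,0],
  [0.06,-0.4,-0.1,0,0,0,0],
  [0.06,-0.4,-0.2,0,0,0,0],
  [0.06,-0.4,-0.2,0,0,0,0],
])

```text
time: 3.85
position: [0.5247, 0.2641, 0.1516]
tool_rot: [2.057, 2.374, 0.002]
ft_force: [0.5, 2.9, 1.4]
grip_width: 0.005
grip_force: 1.5
```

Call:
step_arm([
  [0.06,-0.38,-0.4,0,0,0,0],
  [0.06,-0.38,-0.4,0,0,0,0],
  [0.06,-0.38,-0.4,0,0,0,0],
  [0.06,-0.38,-0.4,0,0,0,0],
  [0.04,-0.28,-0.4,0,0,0,0],
])

```text
time: 4.27
position: [0.5277, 0.2445, 0.1309]
tool_rot: [2.058, 2.372, -0.001]
ft_force: [0.2, 1.4, 4.1]
grip_width: 0.003
grip_force: 1.7
```

Call:
step_arm([
  [0.04,-0.28,-0.4,0,0,0,0],
  [0.04,-0.28,-0.4,0,0,0,0],
  [0.04,-0.28,-0.4,0,0,0,0],
  [0.02,-0.15,-0.36,0,0,0,0],
  [0.02,-0.15,-0.36,0,0,0,0],
])

```text
time: 4.68
position: [0.5291, 0.2337, 0.1116]
tool_rot: [2.058, 2.373, -0.001]
ft_force: [0.9, -2.2, 3.9]
grip_width: 0.004
grip_force: 1.7
```

Call:
step_arm([
  [0.02,-0.15,-0.36,0,0,0,0],
  [0.02,-0.12,-0.36,0,0,0,0],
  [0.02,-0.1,-0.36,0,0,0,0],
  [0,-0.08,-0.36,0,0,0,0],
  [0,-0.05,-0.36,0,0,0,0],
])

```text
time: 5.1
position: [0.5296, 0.229, 0.0937]
tool_rot: [2.058, 2.373, -0.0]
ft_force: [1.5, -1.4, 2.7]
grip_width: 0.008
grip_force: 1.7
```

Call:
step_arm([
  [0,0,-0.2,0,0,0,0],
  [0,0,-0.1,0,0,0,0],
  [0,0,-0.1,0,0,0,0],
  [0,0,0,0,0,0,0],
  [0,0,0,0,0,0,0],
])

```text
time: 5.52
position: [0.5288, 0.2299, 0.0898]
tool_rot: [-2.057, -2.373, 0.0]
ft_force: [-0.8, -0.1, 0.7]
grip_width: 0.006
grip_force: 0.4
```

Call:
step_arm([
  [0,0,-0.1,0,0,0,0],
  [0,0,-0.1,0,0,0,0],
  [0,0,-0.1,0,0,0,0],
  [0,0,0,0,0,0,0],
  [0,0,0,0,0,0,0],
])

```text
time: 5.93
position: [0.5289, 0.2297, 0.0872]
tool_rot: [-2.057, -2.374, 0.001]
ft_force: [-2.7, -1.3, 5.8]
grip_width: 0.005
grip_force: 2.5
```

Call:
step_arm([
  [0,0,-0.1,0,0,0,0],
  [0,0,-0.1,0,0,0,0],
  [0,0,0,0,0,0,0],
  [0,0,0,0,0,0,0],
  [0,0,0,0,0,0,0],
])

```text
time: 6.35
position: [0.5289, 0.2298, 0.087]
tool_rot: [2.057, 2.374, -0.002]
ft_force: [-7.4, -3.6, 17.2]
grip_width: 0.009
grip_force: 8.7
```

The clamp has bottomed out: z stopped at 87 mm while the force rose to 17 N. I'll retreat up and aside and look again.

Call:
step_arm([
  [0,0,2,0,0,0,0],
  [-0.5,0,3,0,0,5,0.6],
  [-3,1.6,2,0,0,5,0.6],
  [-3.3,1.8,2,0,0,5,0.6],
  [-3.3,1.8,1,0,0,5,0.6],
])

```text
time: 6.77
position: [0.4289, 0.2825, 0.1862]
tool_rot: [1.61, 2.697, 0.005]
ft_force: [0.3, 1.3, 1.7]
grip_width: 0.224
grip_force: 0.0
```

Call:
step_arm([
  [-3.3,1.8,1,0,0,5,0.6],
  [-3,1.6,0,0,0,5,0.6],
  [0,0,0,0,0,5,0.6],
  [0,0,0,0,0,5,0.6],
  [0,0,0,0,0,5,0.6],
])

```text
time: 7.18
position: [0.3654, 0.3155, 0.1944]
tool_rot: [0.983, 2.982, 0.0]
ft_force: [-0.9, -0.3, -0.2]
grip_width: 0.564
grip_force: 0.0
```

Run:
```python
from h import *
im,d,P=grab("top"); si,sd,SP=grab("side")
hsv=cv2.cvtColor(im,cv2.COLOR_RGB2HSV);H,S,V=[hsv[...,i].astype(int) for i in range(3)]
v,u=np.mgrid[:420,:560]; Z=P[...,2]; b=(u>205)&(u<305)&(v>160)&(v<245)
def rep(n,m):
    q=P[m]; r=cv2.minAreaRect((q[:,:2]*1000).astype(np.float32)); print(n,m.sum(),np.median(q,0).round(4),np.round(r[0],1),np.round(r[1],1),round(r[2],2))
rep("rim",b&(Z>.046)&(Z<.062)&(S<60)&(u>246))
rep("tab",b&(S>120)&(Z>.06)&(Z<.1)&(H<20)&(u>240))
rep("red",b&(S>120)&((H<8)|(H>172))&(u<250)&(Z<.2))
a=cv2.resize(im[150:270,190:330],(400,400),interpolation=2);s=cv2.resize(si[170:310,160:320],(400,400),interpolation=2)
save(np.clip(np.hstack([a,s])*1.6,0,255).astype(np.uint8),"pics/c2.png"); s=ctrl.get_state(); print(s["time"],s["position"],s["tool_rot"],s["ft_force"],s["joint_positions"].round(2))
```

```text
rim 974 [0.5251 0.1233 0.0534] [525.4 132.1] [180.4 128.7] 8.32
tab 44 [0.4571 0.1808 0.0719] [488.7 189.3] [119.2  25.3] 20.42
red 42 [0.5339 0.2161 0.0686] [535.9 216.3] [26.4 18.5] 8.75
7.2833 [0.36578704 0.31521809 0.19433078] [9.91429834e-01 2.98091940e+00 3.13380014e-04] [ 0.78110754  0.16622548 -0.75811814] [ 0.38  0.07 -1.16  1.89  0.06  1.23  0.12]
```

View pics/c2.png

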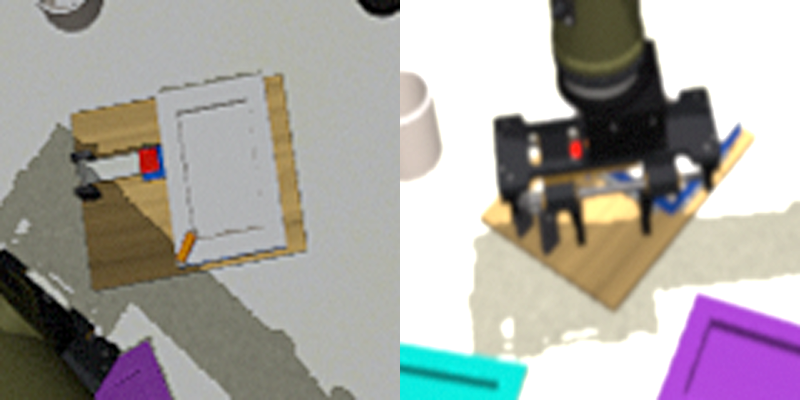

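The left panel shows the clamp bar closed on the tongue with its red pad at (150,160), measured at z = 69 mm. The tray is unmoved and the tab is at (187,247). I'll go to the tab.

Call:
step_arm([
  [1.57,-2.86,-0.8,0,0,1.84,0.6],
  [1.57,-2.86,-0.8,0,0,1.84,0.6],
  [1.57,-2.86,-0.8,0,0,1.84,0.6],
  [1.57,-2.86,-0.8,0,0,1.84,0.6],
  [1.57,-2.86,-0.8,0,0,1.84,0.6],
])

```text
time: 7.7
position: [0.4452, 0.1706, 0.1541]
tool_rot: [0.752, 3.05, 0.0]
ft_force: [0.2, -0.1, -0.0]
grip_width: 0.598
grip_force: 0.0
```

Call:
step_arm([
  [0,0,-1,0,0,0,0.6],
  [0,0,-1,0,0,0,0.6],
  [0,0,-1,0,0,0,0.5],
  [0,0,0,0,0,0,0.5],
  [0,0,0,0,0,0,0.5],
])

```text
time: 8.12
position: [0.4436, 0.1734, 0.1241]
tool_rot: [-0.747, -3.05, -0.0]
ft_force: [0.2, 0.1, 0.6]
grip_width: 0.515
grip_force: 0.0
```

Run:
```python
from h import *
s=ctrl.get_state(); print(s["time"],s["position"],s["tool_rot"],s["ft_force"],s["joint_positions"].round(2))
im,d,P=grab("side")
save(cv2.resize(np.clip(im[170:290,180:340]*1.6,0,255).astype(np.uint8),(800,600),interpolation=2),"pics/c3.png")
```

```text
8.1167 [0.44356018 0.17341666 0.1241258 ] [-7.46883639e-01 -3.04990133e+00 -4.98125669e-04] [0.20470137 0.0713778  0.58139984] [ 0.55  0.14 -1.02  1.98  0.13  1.09  0.56]
```

View pics/c3.png

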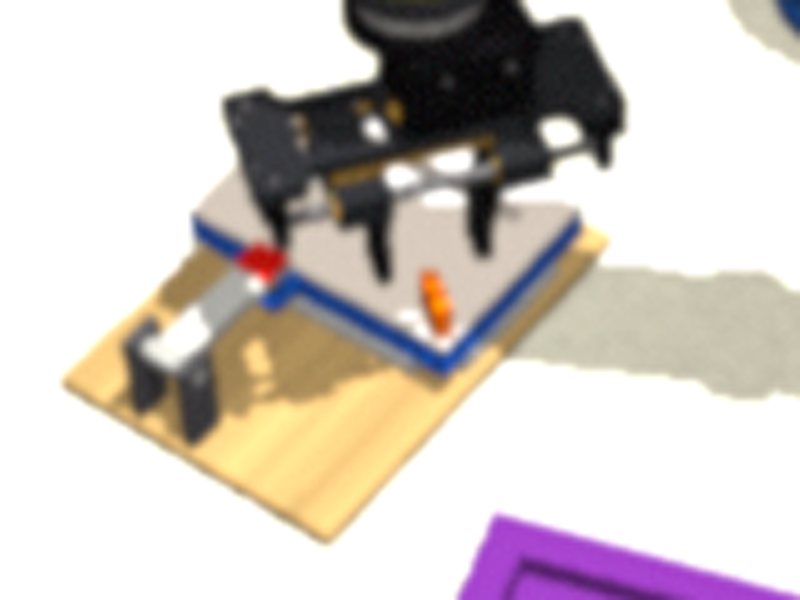

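The gripper straddles the orange tab at crop (437,305), and the clamp bar is down on the tongue. I'll descend and grip.

Call:
step_arm([
  [0,0,-1.5,0,0,0,0.5],
  [0,0,-1.5,0,0,0,0.5],
  [0,0,-1,0,0,0,0.5],
  [0,0,-0.6,0,0,0,0.5],
  [0,0,0,0,0,0,0.5],
], force=55)

```text
time: 8.58
position: [0.4439, 0.1722, 0.0779]
tool_rot: [-0.749, -3.049, 0.0]
ft_force: [-0.1, 0.3, -0.0]
grip_width: 0.501
grip_force: 0.0
```

Call:
step_arm([
  [0,0,0,0,0,0,0],
  [0,0,0,0,0,0,0],
  [0,0,0,0,0,0,0],
  [0,0,0,0,0,0,0],
  [0,0,0,0,0,0,0],
])

```text
time: 9.0
position: [0.445, 0.172, 0.0791]
tool_rot: [0.751, 3.05, 0.0]
ft_force: [-0.8, 0.2, -0.6]
grip_width: 0.206
grip_force: 0.0
```

Call:
step_arm([
  [0,0,0,0,0,0,0],
  [0,0,0,0,0,0,0],
  [0,0,0,0,0,0,0],
  [0,0,0,0,0,0,0],
  [0,0,0,0,0,0,0],
])

```text
time: 9.42
position: [0.4444, 0.1713, 0.0788]
tool_rot: [-0.751, -3.05, 0.003]
ft_force: [-3.1, -3.0, 5.9]
grip_width: 0.11
grip_force: 55.0
```

The tab is gripped at 9.6 mm width and 55 N. Now I'll peel about the far corner.

Call:
step_arm([
  [0.05,-0.02,0.34,0.45,0.89,0,0],
  [0.05,-0.02,0.34,0.45,0.89,0,0],
  [0.05,-0.03,0.34,0.45,0.89,0,0],
  [0.06,-0.03,0.34,0.45,0.89,0,0],
  [0.07,-0.04,0.34,0.45,0.89,0,0],
])

```text
time: 9.83
position: [0.448, 0.171, 0.0964]
tool_rot: [-0.731, -2.966, -0.033]
ft_force: [-0.8, -0.5, -0.2]
grip_width: 0.11
grip_force: 55.0
```

Call:
step_arm([
  [0.07,-0.04,0.34,0.45,0.89,0,0],
  [0.08,-0.04,0.34,0.45,0.89,0,0],
  [0.08,-0.04,0.34,0.45,0.89,0,0],
  [0.09,-0.04,0.34,0.45,0.89,0,0],
  [0.09,-0.05,0.34,0.45,0.89,0,0],
])

```text
time: 10.25
position: [0.4518, 0.1687, 0.1131]
tool_rot: [-0.709, -2.884, -0.06]
ft_force: [0.5, 0.4, -1.7]
grip_width: 0.107
grip_force: 55.0
```

Run:
```python
from h import *
im,d,P=grab("side")
save(cv2.resize(np.clip(im[160:280,180:340]*1.6,0,255).astype(np.uint8),(800,600),interpolation=2),"pics/c4.png")
```

```text
(no output)
```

View pics/c4.png

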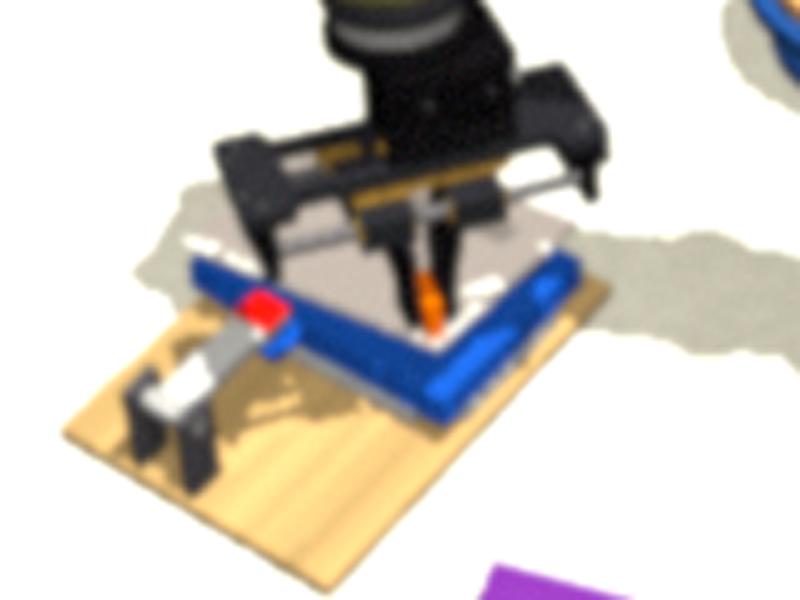

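The white tray's tab corner is raised and the tray is tilted. The blue stack stays put and the clamp is still down. I'll continue the peel.

Call:
step_arm([
  [0.1,-0.05,0.33,0.45,0.89,0,0],
  [0.1,-0.05,0.33,0.45,0.89,0,0],
  [0.11,-0.05,0.33,0.45,0.89,0,0],
  [0.11,-0.06,0.32,0.45,0.89,0,0],
  [0.12,-0.06,0.32,0.45,0.89,0,0],
])

```text
time: 10.72
position: [0.4571, 0.1658, 0.1293]
tool_rot: [-0.689, -2.801, -0.086]
ft_force: [-0.3, -0.2, -0.0]
grip_width: 0.11
grip_force: 55.0
```

Call:
step_arm([
  [0.12,-0.06,0.32,0.45,0.89,0,0],
  [0.13,-0.06,0.32,0.45,0.89,0,0],
  [0.13,-0.07,0.32,0.45,0.89,0,0],
  [0.14,-0.07,0.31,0.45,0.89,0,0],
  [0.14,-0.07,0.31,0.45,0.89,0,0],
])

```text
time: 11.13
position: [0.4638, 0.1624, 0.145]
tool_rot: [-0.669, -2.718, -0.111]
ft_force: [0.4, 1.0, -0.9]
grip_width: 0.108
grip_force: 55.0
```

Call:
step_arm([
  [0,0,0.4,0,0,0,0],
  [0,0,0.4,0,0,0,0],
  [0,0,0.4,0,0,0,0],
  [0,0,0.5,0,0,0,0],
  [0,0,0.5,0,0,0,0],
])

```text
time: 11.55
position: [0.4633, 0.1627, 0.1673]
tool_rot: [-0.668, -2.72, -0.11]
ft_force: [-0.3, -0.3, -1.3]
grip_width: 0.108
grip_force: 55.0
```

Call:
step_arm([
  [0,0,1,0,0,0,0],
  [0,0,1.5,0,0,0,0],
  [0,0,2,0,0,0,0],
  [0,0,2,0,0,0,0],
  [0,0,1.5,0,0,0,0],
])

```text
time: 11.97
position: [0.4637, 0.163, 0.2491]
tool_rot: [-0.669, -2.721, -0.111]
ft_force: [-1.0, 0.9, -2.5]
grip_width: 0.11
grip_force: 55.0
```

Run:
```python
from h import *
im,d,P=grab("side"); im2,d2,P2=grab("top")
a=cv2.resize(im[100:280,160:340],(400,400),interpolation=2);b=cv2.resize(im2[130:270,190:330],(400,400),interpolation=2)
save(np.clip(np.hstack([a,b])*1.6,0,255).astype(np.uint8),"pics/c5.png")
s=ctrl.get_state(); print(s["joint_positions"].round(2),s["torque"],s["ft_force"])
```

```text
[ 0.6   0.32 -1.01  1.62  0.01  1.57  0.67] [-0.13136554 -0.50102457 -0.00472624] [-0.48878927  0.43773989 -1.59423246]
```

View pics/c5.png

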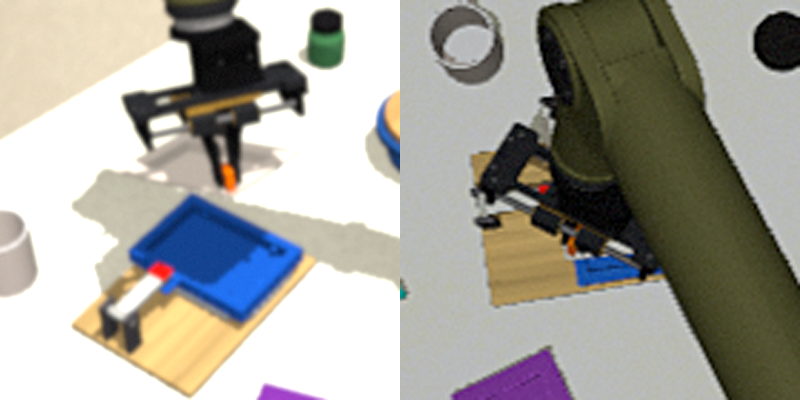

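The tray has come free, the blue stack stays in the stand, and the clamp is down. I'll level the tray and then carry it to the wheel.

Call:
step_arm([
  [0,0,0.2,-1.8,-3.57,0,0],
  [0,0,0.2,-1.8,-3.57,0,0],
  [0,0,0,-1.8,-3.57,0,0],
  [0,0,0,-1.8,-3.57,0,0],
  [0,0,0,-1.8,-3.57,0,0],
])

```text
time: 12.48
position: [0.4631, 0.1625, 0.2501]
tool_rot: [0.749, 3.048, -0.001]
ft_force: [-0.0, 0.8, -1.9]
grip_width: 0.111
grip_force: 55.0
```

Call:
step_arm([
  [-0.1,-0.6,0,0,0,-2.1,0],
  [-0.1,-1.2,0,0,0,-2.1,0],
  [-0.1,-1.6,0,0,0,-2.1,0],
  [-0.1,-1.8,0,0,0,-2.1,0],
  [-0.1,-1.8,0,0,0,-2.1,0],
])

```text
time: 12.9
position: [0.4587, 0.0891, 0.2504]
tool_rot: [-1.036, -2.965, -0.001]
ft_force: [0.3, -0.6, -1.9]
grip_width: 0.107
grip_force: 55.0
```

Call:
step_arm([
  [-0.1,-1.9,0,0,0,-2.1,0],
  [-0.1,-1.9,0,0,0,-2.1,0],
  [-0.1,-1.9,0,0,0,-2.1,0],
  [-0.1,-1.9,0,0,0,-2.1,0],
  [-0.1,-1.9,0,0,0,-2.1,0],
])

```text
time: 13.32
position: [0.4533, -0.0052, 0.2506]
tool_rot: [1.301, 2.859, 0.001]
ft_force: [0.9, 0.3, -1.2]
grip_width: 0.108
grip_force: 55.0
```

Call:
step_arm([
  [-0.1,-1.9,0,0,0,-2.1,0],
  [-0.1,-1.9,0,0,0,-2.1,0],
  [-0.1,-1.9,0,0,0,-2.1,0],
  [-0.1,-1.9,0,0,0,-2.1,0],
  [-0.1,-1.9,0,0,0,-2.1,0],
])

```text
time: 13.73
position: [0.4484, -0.0994, 0.2507]
tool_rot: [1.555, 2.729, 0.0]
ft_force: [0.5, -0.2, -1.2]
grip_width: 0.11
grip_force: 55.0
```

Call:
step_arm([
  [-0.2,-1.8,0,0,0,-2.1,0],
  [-0.2,-1.8,0,0,0,-2.1,0],
  [-0.2,-1.6,0,0,0,-2.1,0],
  [-0.2,-1.2,0,0,0,-2.1,0],
  [-0.2,-0.7,0,0,0,-2.1,0],
])

```text
time: 14.15
position: [0.4381, -0.1706, 0.2506]
tool_rot: [1.801, 2.574, 0.0]
ft_force: [0.3, 0.5, -1.3]
grip_width: 0.109
grip_force: 55.0
```

Call:
step_arm([
  [0,0,0,0,0,0,0],
  [0,0,0,0,0,0,0],
  [0,0,0,0,0,0,0],
  [0,0,0,0,0,0,0],
  [0,0,0,0,0,0,0],
])

```text
time: 14.57
position: [0.4389, -0.1676, 0.2509]
tool_rot: [1.791, 2.58, -0.0]
ft_force: [0.2, 0.3, -1.0]
grip_width: 0.109
grip_force: 55.0
```

Run:
```python
from h import *
s=ctrl.get_state(); print(s["time"],s["position"],s["tool_rot"],s["joint_positions"].round(2))
im,d,P=grab("side"); t,d2,P2=grab("top"); np.savez("f.npz",im=im,P=P,t=t,P2=P2)
a=im[60:240,240:480];b=t[120:300,260:500]
save(np.clip(np.hstack([cv2.resize(x,(400,300),interpolation=2) for x in(a,b)])*1.6,0,255).astype(np.uint8),"pics/c6.png")
```

```text
14.5667 [ 0.4388633  -0.16761977  0.25088864] [ 1.79078423e+00  2.57969774e+00 -2.05446404e-04] [ 1.02 -0.06 -0.67  1.84 -0.04  1.34  0.71]
```

View pics/c6.png

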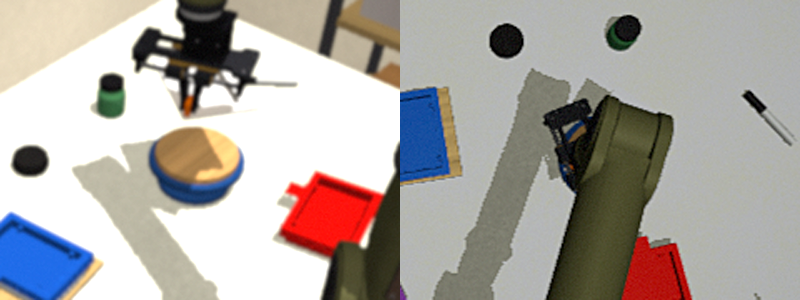

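The tray is held over the bat. Side crop: tab at (187,100), bat at (197,155). I'll measure tilt and centre from side depth.

Run:
```python
from h import *
z=np.load("f.npz");im,P=z["im"],z["P"]
hsv=cv2.cvtColor(im,cv2.COLOR_RGB2HSV)
m=(hsv[...,1]<45)&(hsv[...,2]>60)&(P[...,2]>.15)&(P[...,2]<.28)&(np.hypot(P[...,0]-.47,P[...,1]+.25)<.15)
q=P[m];print(m.sum(),q.min(0),q.max(0))
A=np.c_[q[:,:2]-[.47,-.25],np.ones(len(q))]
w=np.ones(len(q),bool)
for _ in range(8):
    c=np.linalg.lstsq(A[w],q[w,2],rcond=None)[0]; r=q[:,2]-A@c; w=abs(r)<max(.003,1.5*np.median(abs(r[w])))
print(c,w.sum(),"tilt deg",np.degrees(np.hypot(*c[:2])))
r=cv2.minAreaRect((q[:,:2]*1000).astype(np.float32));print(r)
```

```text
799 [ 0.36205589 -0.31028501  0.20545062] [ 0.58125739 -0.14787769  0.27972966]
[-0.04162335  0.0929952   0.22027988] 252 tilt deg 5.837596616422632
((469.7912902832031, -249.42190551757812), (138.82223510742188, 190.68374633789062), 53.54775619506836)
```

The tray droops about 6° away from the tab, while its centre is right. I'll level it and lower it to about 90 mm above the bat.

Call:
step_arm([
  [0,0,-0.8,-1.03,-0.4,0,0],
  [0,0,-1,-1.03,-0.4,0,0],
  [0,0,-1,-1.03,-0.4,0,0],
  [0,0,-1,-1.03,-0.4,0,0],
  [0,0,-0.6,-1.03,-0.4,0,0],
])

```text
time: 15.08
position: [0.4381, -0.1681, 0.2058]
tool_rot: [1.747, 2.512, -0.084]
ft_force: [0.4, -1.0, -0.9]
grip_width: 0.11
grip_force: 55.0
```

Call:
step_arm([
  [0,0,0,0,0,0,0],
  [0,0,0,0,0,0,0],
  [0,0,0,0,0,0,0],
  [0,0,0,0,0,0,0],
  [0,0,0,0,0,0,0],
])

```text
time: 15.5
position: [0.4389, -0.1689, 0.2073]
tool_rot: [1.747, 2.511, -0.082]
ft_force: [-0.1, -0.0, -1.3]
grip_width: 0.11
grip_force: 55.0
```

Run:
```python
from h import *
im,d,P=grab("side"); t,_,_=grab("top")
hsv=cv2.cvtColor(im,cv2.COLOR_RGB2HSV)
m=(hsv[...,1]<45)&(hsv[...,2]>60)&(P[...,2]>.13)&(P[...,2]<.22)&(np.hypot(P[...,0]-.47,P[...,1]+.25)<.13)
q=P[m];A=np.c_[q[:,:2]-[.47,-.25],np.ones(len(q))];w=np.ones(len(q),bool)
for _ in range(8):
    c=np.linalg.lstsq(A[w],q[w,2],rcond=None)[0]; r=q[:,2]-A@c; w=abs(r)<max(.003,1.5*np.median(abs(r[w])))
print(m.sum(),c,w.sum(),"tilt",np.degrees(np.hypot(*c[:2])),cv2.minAreaRect((q[:,:2]*1000).astype(np.float32)))
s=ctrl.get_state(); print(s["time"],s["position"],s["qd"].round(3),s["ft_force"],s["grip_force"])
a=im[40:280,200:440];b=t[110:270,190:430]
save(np.clip(np.hstack([cv2.resize(x,(400,400),interpolation=2) for x in(a,b)])*1.6,0,255).astype(np.uint8),"pics/c7.png")
```

```text
520 [-0.06981585  0.05638736  0.17933427] 214 tilt 5.141889322120245 ((470.0540771484375, -252.5680694580078), (134.98744201660156, 183.6619110107422), 54.92123794555664)
15.6 [ 0.43879379 -0.16873587  0.207085  ] [-0.001 -0.001 -0.001  0.003  0.001 -0.003  0.   ] [ 0.83396114  0.52177406 -2.04294419] 54.99798238277435
```

View pics/c7.png

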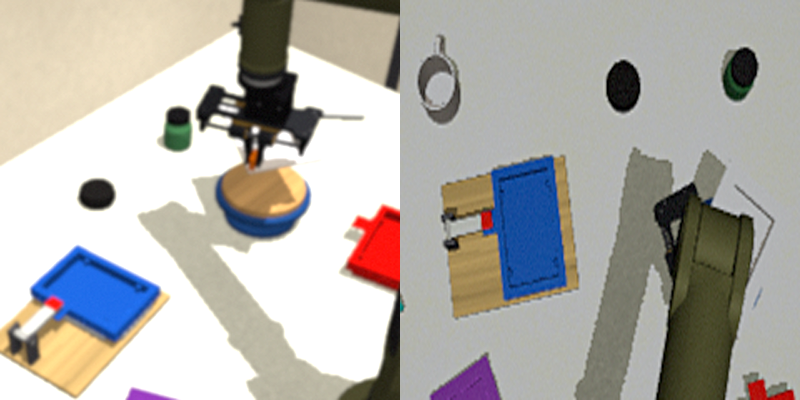

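Run:
```python
from h import *
Q=[]
for n in("side","top"):
    im,d,P=grab(n); hsv=cv2.cvtColor(im,cv2.COLOR_RGB2HSV)
    q=P[(hsv[...,1]<45)&(hsv[...,2]>60)&(P[...,2]>.13)&(P[...,2]<.23)]-[.470,-.2525,0]
    a=np.radians(-34.5);x=q[:,0]*np.cos(a)+q[:,1]*np.sin(a);y=-q[:,0]*np.sin(a)+q[:,1]*np.cos(a)
    k=(abs(x)<94)&(abs(x)<.094)&(abs(y)<.069); x,y,z=x[k],y[k],q[k,2]
    rim=(abs(x)>.074)|(abs(y)>.049)
    print(n)
    for name,s in(("rim",rim),("floor",(abs(x)<.06)&(abs(y)<.035))):
        for i in range(-3,4):
            print(name,i*30,[ (int(g.sum()),round(float(np.median(z[g]))*1000)) if (g:=s&(abs(x-i*.03)<.015)&(abs(y-j*.03)<.015)).sum()>3 else None for j in(-2,-1,0,1,2)])
    np.savez(n+"z.npz",x=x,y=y,z=z,r=rim)
    if rim.sum()>20:
        A=np.c_[x,y,np.ones(len(x))][rim];zz=z[rim];w=np.ones(len(zz),bool)
        for _ in range(6):
            c=np.linalg.lstsq(A[w],zz[w],rcond=None)[0];r=abs(zz-A@c);w=r<max(.0025,1.5*np.median(r))
        print(c,w.sum(),len(w))
```

```text
side
rim -90 [(26, 187), (41, 187), (25, 185), (35, 185), (8, 190)]
rim -60 [(41, 189), None, None, None, (10, 194)]
rim -30 [None, None, None, None, (25, 186)]
rim 0 [None, None, None, None, (15, 186)]
rim 30 [None, None, None, None, None]
rim 60 [None, None, None, None, (12, 191)]
rim 90 [None, None, None, None, (12, 194)]
floor -90 [None, None, None, None, None]
floor -60 [None, (6, 176), (7, 173), None, None]
floor -30 [None, (35, 175), (62, 174), (6, 172), None]
floor 0 [None, (25, 177), None, None, None]
floor 30 [None, None, (5, 176), (4, 179), None]
floor 60 [None, None, None, None, None]
floor 90 [None, None, None, None, None]
[ 0.06239506 -0.04258173  0.19049381] 186 263
top
rim -90 [(10, 188), None, None, None, None]
rim -60 [(43, 188), None, None, None, None]
rim -30 [(45, 190), None, None, None, None]
rim 0 [(44, 193), None, None, None, None]
rim 30 [(42, 195), None, None, None, (38, 191)]
rim 60 [(44, 198), (5, 195), None, None, (59, 192)]
rim 90 [(32, 200), (60, 198), (58, 196), (56, 195), (44, 194)]
floor -90 [None, None, None, None, None]
floor -60 [None, None, None, None, None]
floor -30 [None, None, None, None, None]
floor 0 [None, None, None, None, None]
floor 30 [None, (38, 180), None, (9, 177), None]
floor 60 [None, (31, 180), (26, 180), (31, 179), None]
floor 90 [None, None, None, None, None]
[ 0.07499103 -0.05059987  0.19022155] 420 582
```

The clean rim fit from the top camera shows the far corner is now 5.2° high. The earlier estimate was biased by the basin floor, so I'll undo that turn.

Call:
step_arm([
  [0.02,-0.04,0,0.97,0.39,0,0],
  [0.02,-0.04,0,0.97,0.39,0,0],
  [0.02,-0.04,0,0.97,0.39,0,0],
  [0.02,-0.04,0,0.97,0.39,0,0],
  [0.02,-0.04,0,0.97,0.39,0,0],
])

```text
time: 16.12
position: [0.4396, -0.1708, 0.2067]
tool_rot: [1.793, 2.576, -0.004]
ft_force: [0.1, 0.2, -1.2]
grip_width: 0.114
grip_force: 55.0
```

Call:
step_arm([
  [0,0,0,0,0,0,0],
  [0,0,0,0,0,0,0],
  [0,0,0,0,0,0,0],
  [0,0,0,0,0,0,0],
  [0,0,0,0,0,0,0],
])

```text
time: 16.53
position: [0.4395, -0.1703, 0.2068]
tool_rot: [1.79, 2.576, -0.006]
ft_force: [0.5, -0.2, -1.4]
grip_width: 0.106
grip_force: 55.0
```

Call:
step_arm([
  [0,0,0,0,0,0,0],
  [0,0,0,0,0,0,0],
  [0,0,0,0,0,0,0],
  [0,0,0,0,0,0,0],
  [0,0,0,0,0,0,0],
])

```text
time: 16.95
position: [0.4396, -0.1705, 0.2068]
tool_rot: [1.791, 2.575, -0.006]
ft_force: [-0.2, -0.2, -0.8]
grip_width: 0.111
grip_force: 55.0
```

Run:
```python
from h import *
W=[]
for n in("side","top"):
    im,d,P=grab(n); hsv=cv2.cvtColor(im,cv2.COLOR_RGB2HSV)
    q=P[(hsv[...,1]<45)&(hsv[...,2]>60)&(P[...,2]>.14)&(P[...,2]<.21)&(np.hypot(P[...,0]-.47,P[...,1]+.25)<.125)]; W.append(q)
    q=q-[.470,-.2525,0]
    a=np.radians(-34.5);x=q[:,0]*np.cos(a)+q[:,1]*np.sin(a);y=-q[:,0]*np.sin(a)+q[:,1]*np.cos(a)
    k=((abs(x)>.074)|(abs(y)>.049))&(q[:,2]>.175); A=np.c_[x,y,np.ones(len(x))][k];z=q[k,2];w=np.ones(len(z),bool)
    for _ in range(6):
        c=np.linalg.lstsq(A[w],z[w],rcond=None)[0];r=abs(z-A@c);w=r<max(.0025,1.5*np.median(r))
    print(n,c.round(3),w.sum(),len(w))
print(cv2.minAreaRect((np.vstack(W)[:,:2]*1000).astype(np.float32)))
s=ctrl.get_state(); print(s["time"],s["position"],s["qd"].round(3),s["ft_force"],s["grip_force"])
```

```text
side [-0.012  0.013  0.182] 212 299
top [0.    0.004 0.181] 146 205
((472.00152587890625, -252.26846313476562), (134.12649536132812, 183.75845336914062), 56.918033599853516)
17.05 [ 0.43955408 -0.17052524  0.20676515] [ 0.002  0.     0.002 -0.001  0.001  0.     0.   ] [ 0.5060671  -0.79233391 -1.8304861 ] 54.99804496765137
```

The tray is level (under 1°), centred within about 2 mm, and its underside is about 90 mm above the bat. It is still, with the clamp down and the bystanders untouched. I'm handing it in.

```bash
python3 -c "
from bench import ctrl
print(ctrl.close_job())"
```

```text
the job is handed in; nothing more can be done
None
```

I handed the job in at about 17 s: the clamp is down on the tongue, and the white tray, peeled tab corner first, is held still and level by its tab about 90 mm above the bat's centre, with the blue trays still in their stand and the mug, jar and puck untouched.

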